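# Drop the keyed sprocket into the gearmotor's keyway and add its spacer

## Robot

A 7-joint arm with a two-finger parallel gripper is mounted at the origin on the work surface. World frame = base frame: x ahead of the robot, y to its left, z up, the work surface at z = 0. Lengths are in m, angles in rad, forces in N, time in s.
With the tool pointing down it reaches from about 0.4 to 0.9 m from the base axis. Payload 5.5 kg.
Tool frame: the origin (TCP) lies midway between the tips of the shut fingers; the grasp point (between the pads) lies 19 mm behind it (manip.grip_depth is the distance from the TCP to the grasp point, in m); z points along the fingers, y is the line along which they close (so a half turn about z gives the same grasp; the last joint's range is limited). The gripper opens to 92 mm and grips with 3 to 60 N. Pads are 19 mm wide; open, the fingers measure 130 mm over their backs; the gripper's body (75 mm by 190 mm) begins 47 mm behind the grasp point.
Start: joints at [-0.849, 0.501, -0.427, 1.55, 0.221, 1.138, -0.21], TCP at [0.288, 0.583, 0.227] pointing down, gripper open.
Joint ranges: [-2.88, 2.88], [-0.31, 2.03], [-1.54, 1.56], [0.2, 2.42], [-1.41, 4.55], [0.19, 2.02], [-2.57, 2.57]. Speed limits (rad/s): [2.57, 2.57, 3.14, 3.14, 3.14, 3.14, 3.14].

## Interface

Orientations are given as a unit quaternion [x, y, z, w].
In Python, from bench import manip, effector, viewer gives the robot as it stands. Calls block until the motion is done:
- manip.move_pose(position, orientation): joint-space move of the TCP to a pose.
- manip.servo_line(position, ori=None, vel=0.15): straight line of the TCP; ori=None keeps the orientation; vel is the mean speed in m/s.
- manip.movej(angles): joint-space move.
- effector.open_jaws() and effector.close(f_grip=None): open the fingers fully, or close them until they stop; f_grip is the grip in N (None keeps the last).
- manip.sleep(seconds).
- manip.solve_ik(position, orientation): joint angles nearest the present ones, or None.
- viewer.get_image(name): name is "scene" or "top"; returns the picture (384x512x3 uint8, red, green, blue); there is no depth.
- viewer.get_calibration(name): a dict with "vfov" (degrees; the focal length in pixels is half the picture's height over the tangent of half this angle, whatever the lens; pixels are square), "cx", "cy" (the principal point, pixels), "dist_coeffs" ([k1, k2, p1, p2, k3] as OpenCV has them; the pictures are not rectified), "eye" and "attitude" of the camera in the world. Camera axes: x right, y down, z forward; pixel columns grow to the right and rows downward; lengths in m; the calibration is good to about 2 mm. A picture is of the moment at which its call begins. get_calibration takes no time and is no camera call.
A pose or a line that the arm cannot do raises manip.PlanningError and nothing moves.
- manip.hand_in(): hands the job in; it is judged then, once.
Readings, each from a call of its own:
- manip.current_clock(): time.
- manip.current_q(): joint angles.
- manip.current_joint_velocities(): joint speeds.
- manip.current_tau(): joint torques, N m.
- manip.current_tool_pos(): TCP position.
- manip.current_tcp_rot(): TCP orientation.
- manip.current_force(): force on the tool from outside, world axes, zero at the start.
- manip.current_wrist_torque(): the same for the moment, N m.
- manip.current_finger_gap(): finger opening in m.
- manip.current_gripper_force(): force on a finger pad.
Only numpy, scipy, OpenCV 4.12 (cv2) and the standard library are available. Lean on these libraries where they do the work, as an engineer would, in place of code of your own. Each camera call takes 0.05 s, during which the arm holds its last target. There are 200 camera calls.

## Task

The black chain sprocket has been slipped onto the gearmotor's shaft but hangs on the shaft end, because its brass key is not in line with the keyway. Turn the sprocket until the key drops into the keyway and seat it fully down on the shaft's collar; then slip the red spacer ring over the shaft end so that it lies flat on the sprocket's hub, and let go. Leave the other things on the bench where they are.

Things in the scene. Friction and masses are not known exactly. Their poses are not given: they have to be found in the camera images.
- gearmotor: Worm gearmotor fixed on a 160 x 160 x 5 mm aluminium plate: round grey housing 92 mm across, flat top 52 mm and bearing boss 58 mm above the table; black motor can 56 mm thick (top at 62 mm, terminals 69 mm) along the body's +y from 60 to 158 mm, centre line at x = +36 mm. Origin on the table under the output shaft's axis, z up.
- shaft: Bright steel output shaft, upright, held still by the worm: 24 mm diameter, 44 mm long above a 34 mm collar that the sprocket must sit on. An open keyway 8 mm wide, 5.5 mm deep runs from the end down to the collar. Origin on the axis at the collar's upper face, 62 mm above the table; z up; x points from the axis to the keyway.
- shaft_end (a point): Centre of the shaft's end face, 44 mm above the shaft's origin; axes as the shaft's. The end has a 1.2 mm chamfer and a small dark tapped hole.
- sprocket: Black steel chain sprocket, loose, about 250 g: toothed plate 80 mm across, 6 mm thick at the bottom; round hub of 40 mm diameter up to 28 mm above the underside; bore 25.8 mm. Origin in the centre of the underside; z up along the bore; x points from the axis to its key. Fully home its origin is at the shaft's origin, its x along the shaft's x, and 16 mm of shaft stand out of the hub.
- sprocket_key (a point): Top of the sprocket's brass key, flush with the hub's top. The key is 5.5 mm wide, reaches in to 7.8 mm from the axis and fills the bore's upper 10 mm. At the start it rests on the shaft end, the sprocket on the shaft slightly tilted with its underside about 26 mm above the collar, and the key more than 25 degrees from the keyway, either way round.
- red_spacer: Red anodised spacer ring lying flat on the table, about 40 g: 48 mm outer diameter, 27 mm bore, 12 mm high, the same either way up. Origin in the centre of its underside, z up. In place it lies on the sprocket's hub, origin 28 mm above the shaft's origin.
- blue_spacer: Blue spacer ring, 32 mm diameter, 13 mm bore, 18 mm high, not needed. Origin in the centre of its underside.
- caster_wheel: Small wheel lying flat, black tyre and orange middle, 52 mm diameter, 18 mm high, not needed. Origin in the centre of its underside.
- screwdriver: Screwdriver with a red handle, 190 mm long, 26 mm thick, lying on the table; not needed. Origin under its middle, its blade to +x.
- angle_bracket: Aluminium angle bracket with holes, 36 x 70 x 36 mm, not needed. Origin in the centre of its underside.
- battery_pack: Black and yellow battery pack, 46 x 150 x 27 mm, not needed. Origin in the centre of its underside.
- servo: Small black servo motor with a white arm, 20 x 54 x 44 mm, not needed. Origin in the centre of its underside.
- screw_box: Small cardboard box with a white label, 55 x 85 x 30 mm, not needed. Origin in the centre of its underside.
- caliper: Digital caliper, about 70 x 200 x 12 mm, lying on the table, not needed. Origin under its beam.
Not all that is in view belongs to the job. What is shaped like the sprocket but green or pink is not meant.

How it is judged:
By the outcome, as a careful person would: the job done as asked, in the order asked, and still so for the second after the job is handed in, with the robot touching nothing.
It also fails if it takes over 64 s, if anything falls off the work surface, if the arm or the gripper's body presses on something with over 40 N, if the wrist force passes 120 N, or if a joint passes its speed limit or range.

## Working session

There is one attempt and no reset: what is moved stays moved. The work goes in short steps, each a Python script; the robot and the scene stay as the last script left them, time stands still between calls to the robot, and variables do not carry over. Pictures are saved under pics/ and viewed, at most 10 in all, crops included, and the job is handed in when it is done.

```bash
mkdir -p pics; ls; cat > h.py <<'E'
import numpy as np, cv2
from bench import manip, effector, viewer
from scipy.spatial.transform import Rotation as R
def cal(n):
    c=viewer.get_calibration(n); f=192/np.tan(np.radians(c["vfov"])/2)
    K=np.array([[f,0,c["cx"]],[0,f,c["cy"]],[0,0,1]]); return c,K,np.array(c["dist_coeffs"],float)
def att(c):
    a=np.array(c["attitude"],float)
    return a if a.shape==(3,3) else R.from_quat(a).as_matrix()
def ray(n,px):
    c,K,d=cal(n); u=cv2.undistortPoints(np.array(px,float).reshape(-1,1,2),K,d).reshape(-1,2)
    D=np.c_[u,np.ones(len(u))]@att(c).T
    return np.array(c["eye"]),D
def onz(n,px,z):
    e,D=ray(n,px); return e+D*((z-e[2])/D[:,2])[:,None]
def proj(n,P):
    c,K,d=cal(n); A=att(c).T
    return cv2.projectPoints(np.array(P,float).reshape(-1,3),cv2.Rodrigues(A)[0],-A@np.array(c["eye"]),K,d)[0].reshape(-1,2)
def save(n,fn,crop=None,s=1):
    im=viewer.get_image(n)
    cv2.imwrite(fn.replace('pics/','pics/raw_'),im[...,::-1])
    if crop: im=im[crop[1]:crop[3],crop[0]:crop[2]]
    cv2.imwrite(fn,cv2.resize(im,None,fx=s,fy=s,interpolation=cv2.INTER_CUBIC)[...,::-1]); return im
E
python3 - <<'E'
from h import *
for n in("scene","top"):
    print(viewer.get_calibration(n)); save(n,f"pics/{n}0.png",None,1.5)
print(manip.current_tool_pos(),manip.current_tcp_rot(),manip.current_finger_gap())
E
```

```text
pics
{'vfov': 57.77273596602162, 'cx': 261.1617114465949, 'cy': 189.86325453355167, 'dist_coeffs': array([-0.06090502,  0.        ,  0.        ,  0.        ,  0.        ]), 'eye': array([1.18739786, 0.31413576, 0.70278634]), 'attitude': array([ 0.45330494,  0.78089941, -0.37270088, -0.21402054])}
{'vfov': 56.36056644372853, 'cx': 257.87076924771515, 'cy': 187.84607007049752, 'dist_coeffs': array([0.01060037, 0.        , 0.        , 0.        , 0.        ]), 'eye': array([ 0.40720785, -0.04182627,  1.11877956]), 'attitude': array([-0.69981555,  0.71024909, -0.05433788,  0.0534024 ])}
[0.28761458 0.58218769 0.22578278] [ 2.27352985e-01  9.73812008e-01 -8.61114715e-04 -2.27319027e-04] 0.09193235586624518
```

View pics/top0.png

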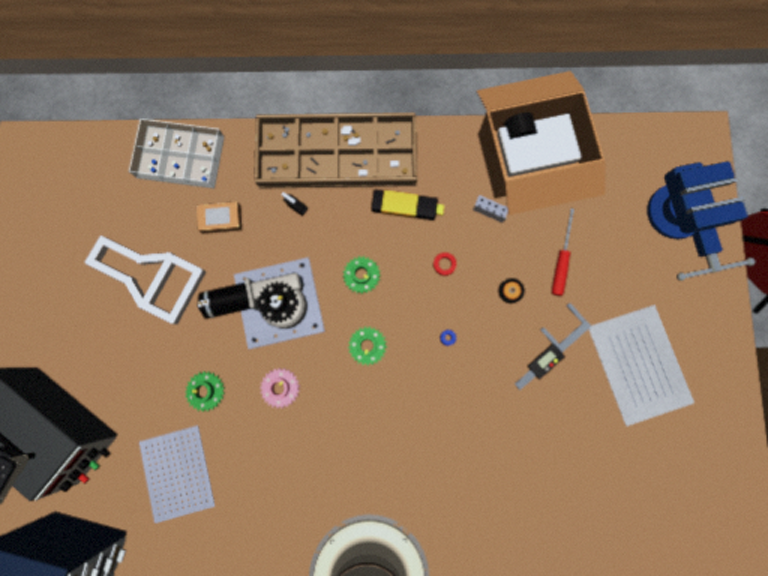

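View pics/scene0.png

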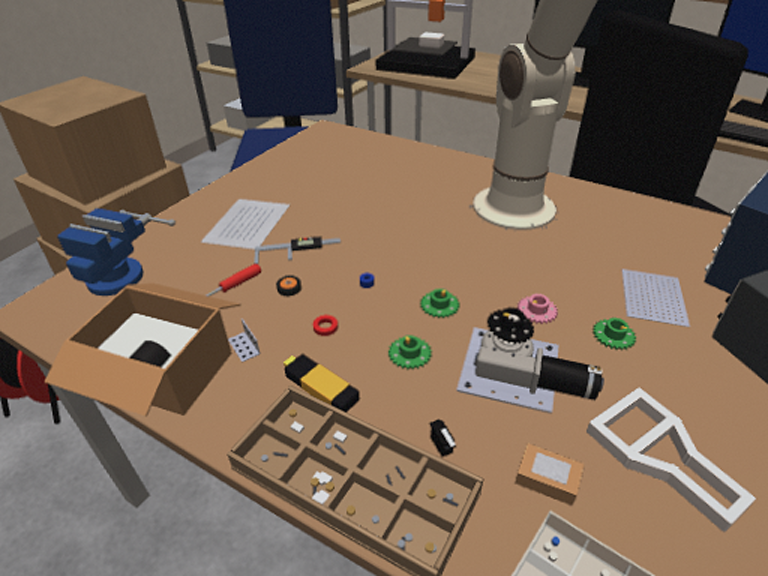

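Top view: gearmotor with the black sprocket at about (187,200) raw, red ring at (297,176), motor can to the left (+y). Scene view: sprocket near (340,215). I'll zoom in on both.

```bash
python3 - <<'E'
from h import *
a=cv2.imread('pics/raw_top0.png'); b=cv2.imread('pics/raw_scene0.png')
A=cv2.resize(a[165:235,145:225],None,fx=5,fy=5,interpolation=cv2.INTER_CUBIC)
B=cv2.resize(b[195:265,305:385],None,fx=5,fy=5,interpolation=cv2.INTER_CUBIC)
cv2.imwrite('pics/z0.png',np.hstack([A,B]))
# red ring
for n,im in(('top',a),('scene',b)):
    h=cv2.cvtColor(im,cv2.COLOR_BGR2HSV); m=((h[...,0]<8)|(h[...,0]>172))&(h[...,1]>150)&(h[...,2]>80)
    N,l,s,c=cv2.connectedComponentsWithStats(m.astype(np.uint8))
    for i in range(1,N):
        if s[i,4]>30: print(n,s[i],c[i],onz(n,[c[i]],0.006)[0])
# plate
e=onz('top',[[(187),(201)]],0.098)[0]; print(e)
hsv=cv2.cvtColor(a,cv2.COLOR_BGR2HSV); 
q=np.array([[236,276],[309,259],[323,331],[250,348]])/1.5
P=onz('top',q,0.005); print(P, P.mean(0)); print(proj('scene',[P.mean(0)+[0,0,.1]]))
E
```

```text
top [368 167  12  30 246] [373.65447154 181.7398374 ] [ 0.59228798 -0.40913874  0.006     ]
top [289 168  15  16 146] [295.99315068 175.43835616] [ 0.61609645 -0.16554144  0.006     ]
top [ 52 316   7   6  31] [ 55.19354839 318.5483871 ] [0.19557959 0.56131105 0.006     ]
scene [146 176  28  19 202] [159.69306931 184.2970297 ] [ 0.58305575 -0.41686393  0.006     ]
scene [209 210  16  14 159] [216.44654088 216.34591195] [ 0.61484977 -0.16701954  0.006     ]
scene [ 11 233  10  32  98] [ 13.65306122 247.70408163] [ 0.99421739 -0.57679068  0.006     ]
[0.52898231 0.1591891  0.098     ]
[[0.59531069 0.27157173 0.005     ]
 [0.62940483 0.11880791 0.005     ]
 [0.47741494 0.08879345 0.005     ]
 [0.44482764 0.23863165 0.005     ]] [0.53673953 0.17945119 0.005     ]
[[344.76255491 215.94092973]]
```

View pics/z0.png

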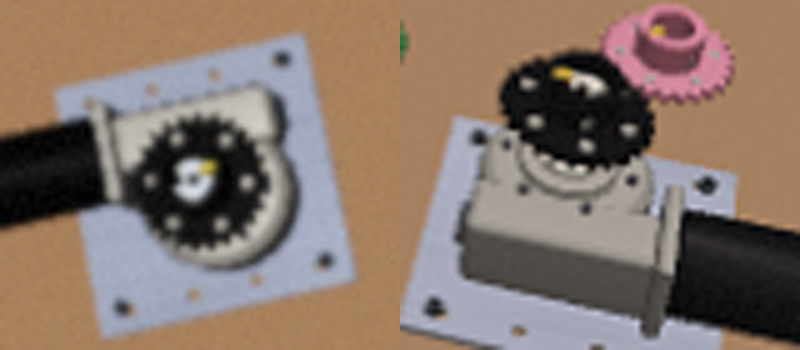

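The shaft end shows at about (183.4,201.4) in the top view, with the brass key at about (187,198), towards +x, -y. I need a bigger zoom to find the keyway.

```bash
python3 - <<'E'
from h import *
ims=np.mean([viewer.get_image('top').astype(float) for _ in range(6)],0); sc=np.mean([viewer.get_image('scene').astype(float) for _ in range(6)],0)
np.save('top.npy',ims); np.save('sc.npy',sc)
f=lambda i,x,y:cv2.resize(i[y-10:y+10,x-10:x+10].astype(np.float32),None,fx=20,fy=20,interpolation=cv2.INTER_CUBIC).clip(0,255)
cv2.imwrite('pics/z1.png',np.hstack([f(ims,185,200),f(sc,421-0 if 0 else 341,213)])[...,::-1])
print(ims.max(2).astype(int)[194:209,176:193])
E
```

```text
[[ 30  19  22  50  59  39  19  17  18  19  17  18  35  73  74  43  23]
 [ 18  17  19  20  20  18  20  24  24  20  17  13  16  26  26  23  21]
 [ 15  17  18  14  15  41  68  84  83  60  50  38  19   9  14  20  19]
 [ 16  14  15  17  56 133 177 191 183 152 152 120  56  15  10  16  20]
 [ 17  17  13  34 125 194 217 220 208 197 193 150  69  18   8  16  19]
 [ 30  18   6  29 116 196 204 183 179 179 169 117  50  15   5  13  20]
 [ 49  21   9  13  73 165 158 116 136 179 183 117  38   9   3   9  31]
 [ 57  19   9  18  73 157 164 124 152 205 199 120  36  12   5  10  43]
 [ 36  19  14  59 149 201 210 201 206 215 170  82  25   9   4  12  34]
 [ 17  16  16  48 133 196 219 223 220 190 116  41  15   7   6  16  23]
 [ 15  16  17  22  62 121 166 182 171 122  56  21   9   5  13  18  21]
 [ 18  16  16  19  22  41  77  96  84  50  22  11   8   8  14  18  21]
 [ 19  17  18  19  17  19  26  30  25  18   9   6   5  15  19  20  21]
 [ 18  18  25  31  28  19  16  13  11   6   6  10  22  26  25  21  21]
 [ 21  26  66  99  73  34  17  15  13  15  17  28  66  83  53  26  21]][ WARN:0@8.984] global loadsave.cpp:1063 imwrite_ Unsupported depth image for selected encoder is fallbacked to CV_8U.
```

View pics/z1.png

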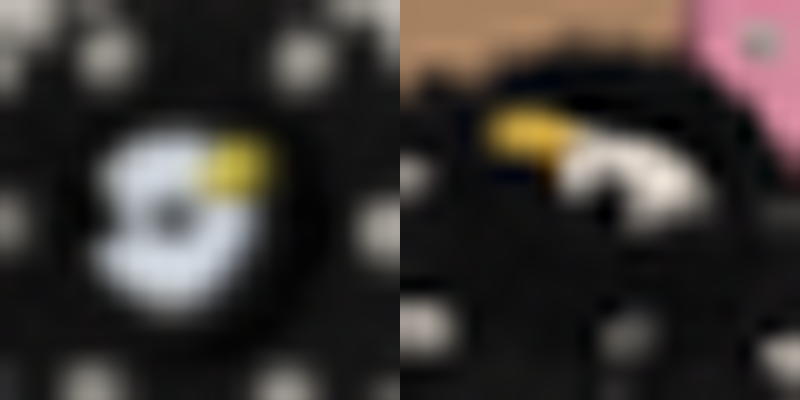

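```bash
cat >> h.py <<'E'
def Q(yaw): return (R.from_euler('z',yaw)*R.from_euler('x',np.pi)).as_quat()
def tri(pt,ps):
    e1,d1=ray('top',[pt]); e2,d2=ray('scene',[ps]); d1,d2=d1[0],d2[0]
    s=np.linalg.lstsq(np.c_[d1,-d2],e2-e1,rcond=None)[0]; a,b=e1+s[0]*d1,e2+s[1]*d2
    return (a+b)/2,np.linalg.norm(a-b)
def st(): 
    print('t%.2f'%manip.current_clock(),'p',np.round(manip.current_tool_pos(),4),'F',np.round(manip.current_force(),1),'M',np.round(manip.current_wrist_torque(),2),'gap %.4f'%manip.current_finger_gap(),'q7 %.2f'%manip.current_q()[6])
E
python3 - <<'E'
from h import *
t=np.load('top.npy'); s=np.load('sc.npy')
def yel(i,x,y):
    h=cv2.cvtColor(i.astype(np.uint8),cv2.COLOR_RGB2HSV)[y-10:y+10,x-10:x+10]
    m=(h[...,0]>15)&(h[...,0]<35)&(h[...,1]>110)&(h[...,2]>90); m[:6]=0 if y>205 and False else m[:6]
    N,l,S,c=cv2.connectedComponentsWithStats(m.astype(np.uint8)); print(S,c+[x-10,y-10]); 
    return c[1:]+[x-10,y-10]
yt=yel(t,185,200); ys=yel(s,341,213)
C,e=tri([183.1,200.5],[341.2,212.2]); print('hole',C,e)
c6=onz('top',[[183.1,200.5]],.106)[0]; print('top@.106',c6, 'scene@.106',onz('scene',[[341.2,212.2]],.106)[0])
k=onz('top',[[179.2,200.4]],.106)[0]; print('keyway deg',np.degrees(np.arctan2(*(k-c6)[1::-1])))
kk=onz('top',yt[:1],.116)[0]; print('key',kk,np.hypot(*(kk-c6)[:2]),np.degrees(np.arctan2(*(kk-c6)[1::-1])))
for psi in np.radians(np.arange(-180,180,20)):
    r=[manip.solve_ik([c6[0],c6[1],.1],Q(psi)) ]
    print(int(round(np.degrees(psi))),[None if x is None else np.round(x,2) for x in r])
E
```

```text
[[  0   0  20  20 394]
 [ 11   7   2   3   6]] [[184.46954315 199.52284264]
 [186.5        198.        ]]
[[  0   0  20  20 392]
 [  5   5   4   3   8]] [[340.56632653 212.56632653]
 [337.25       209.25      ]]
hole [0.529723   0.16794347 0.10684139] 0.0012343692482674558
top@.106 [0.52962375 0.16870976 0.106     ] scene@.106 [0.52911    0.16718726 0.106     ]
keyway deg 87.66513770230846
key [0.53536221 0.15718234 0.116     ] 0.012876778802194953 -63.535418112308086
-180 [array([-0.06,  0.49, -0.37,  1.89,  0.24,  0.8 ,  1.01])]
-160 [array([-0.02,  0.5 , -0.42,  1.89,  0.28,  0.81,  1.33])]
-140 [array([ 0.04,  0.51, -0.5 ,  1.89,  0.33,  0.82,  1.63])]
-120 [array([ 0.1 ,  0.53, -0.58,  1.89,  0.38,  0.83,  1.94])]
-100 [array([ 0.15,  0.55, -0.65,  1.89,  0.43,  0.85,  2.25])]
-80 [array([ 0.21,  0.58, -0.73,  1.88,  0.49,  0.87,  2.55])]
-60 [array([-1.24,  0.99,  1.35,  1.93, -1.06,  1.2 , -2.1 ])]
-40 [array([-1.16,  0.78,  1.13,  1.93, -0.85,  1.01, -1.9 ])]
-20 [array([-0.57,  0.47,  0.27,  1.91, -0.17,  0.78, -2.13])]
0 [array([-0.52,  0.47,  0.2 ,  1.91, -0.13,  0.78, -1.82])]
20 [array([-0.46,  0.46,  0.13,  1.91, -0.08,  0.78, -1.51])]
40 [array([-0.41,  0.46,  0.07,  1.91, -0.04,  0.78, -1.19])]
60 [array([-0.35,  0.46, -0.  ,  1.9 ,  0.  ,  0.78, -0.88])]
80 [array([-0.3 ,  0.46, -0.07,  1.9 ,  0.05,  0.78, -0.57])]
100 [array([-0.25,  0.47, -0.14,  1.9 ,  0.09,  0.78, -0.26])]
120 [array([-0.19,  0.47, -0.21,  1.9 ,  0.13,  0.79,  0.05])]
140 [array([-0.14,  0.48, -0.27,  1.9 ,  0.17,  0.79,  0.37])]
160 [array([-0.09,  0.48, -0.34,  1.89,  0.22,  0.8 ,  0.68])]
```

```bash
python3 - <<'E'
from h import *
p=np.array(manip.current_tool_pos()); st()
manip.servo_line(p+[.03,-.03,.06],vel=.25)
x,y=.5295,.168; q=Q(np.radians(70))
manip.move_pose([x,y,.20],q); st()
manip.servo_line([x,y,.1005],vel=.12); st()
effector.close(f_grip=20); st()
im=save('scene','pics/g1.png',(280,140,400,240),5)
E
```

```text
t0.70 p [0.2878 0.5828 0.2268] F [ 0.1  1.3 -0.1] M [-0.02 -0.   -0.02] gap 0.0916 q7 -0.21
t2.78 p [0.5292 0.1702 0.2002] F [ 0.9  0.6 -0.4] M [-0.13  0.06 -0.04] gap 0.0917 q7 -0.73
t3.77 p [0.5301 0.1683 0.1012] F [-0.1 -0.9  0.1] M [-0.11  0.07  0.01] gap 0.0917 q7 -0.74
t4.63 p [0.529  0.1683 0.1005] F [-2.3  0.7  3. ] M [0.07 0.66 0.08] gap 0.0398 q7 -0.74
```

View pics/g1.png

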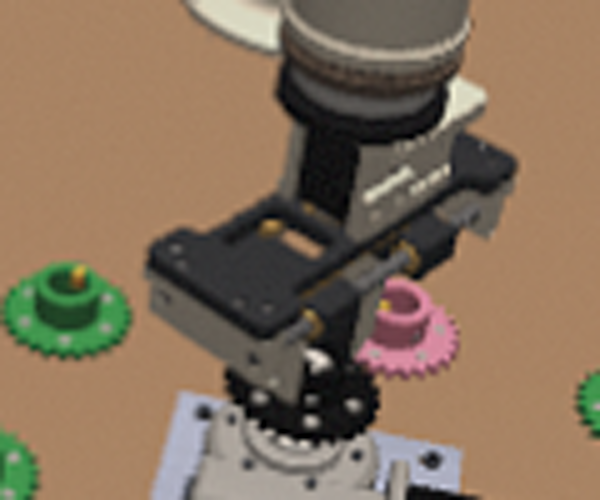

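The fingers hold the hub at a 39.8 mm gap, and the sprocket looks level. Next I turn it.

```bash
python3 - <<'E'
from h import *
x,y=.5295,.168
manip.servo_line([x,y,.1012],vel=.05)
import sys
for d in (30,60,90,115,135,151):
    manip.move_pose([x,y,.1012],Q(np.radians(70+d))); st()
    if abs(manip.current_force()).max()>30: sys.exit()
for z in (.0995,.0975,.0955,.0935):
    manip.servo_line([x,y,z],vel=.03); st()
    if abs(manip.current_force()).max()>15: break
E
```

```text
t5.45 p [0.5289 0.1679 0.1009] F [-3.9  1.7 -1.3] M [0.29 0.8  0.02] gap 0.0397 q7 -0.28
t5.97 p [0.529  0.1675 0.1009] F [-3.6  0.   0.1] M [0.05 0.91 0.05] gap 0.0394 q7 0.17
t6.48 p [0.5294 0.1674 0.101 ] F [-3.8 -0.7 -0.7] M [-0.2   0.75  0.01] gap 0.0394 q7 0.63
t6.93 p [0.5297 0.1673 0.1011] F [-2.5 -1.6 -2. ] M [-0.33  0.53 -0.02] gap 0.0395 q7 1.01
t7.33 p [0.5299 0.1675 0.1012] F [-1.6 -2.  -1. ] M [-0.43  0.37  0.01] gap 0.0398 q7 1.31
t7.67 p [0.5299 0.1677 0.1012] F [-0.8 -3.2 -2.5] M [-0.36  0.15 -0.03] gap 0.0395 q7 1.55
t7.92 p [0.5296 0.1679 0.0995] F [-0.6 -2.2 -1.6] M [-0.42  0.11 -0.01] gap 0.0397 q7 1.55
t8.17 p [0.5295 0.1679 0.0974] F [ 0.2 -2.  -2.7] M [-0.44  0.1  -0.01] gap 0.0399 q7 1.55
t8.42 p [0.5294 0.1679 0.0953] F [-1.3 -2.4 -3. ] M [-0.45  0.08  0.03] gap 0.0397 q7 1.55
t8.67 p [0.5294 0.1679 0.0933] F [-0.6 -1.5 -2.9] M [-0.37  0.14  0.02] gap 0.0396 q7 1.55
```

No upward push after 7 mm, and the wrist carries only the sprocket's weight, so the key is in the keyway. I'll lower it on to the collar.

```bash
python3 - <<'E'
from h import *
x,y=.5295,.168
for z in (.088,.082,.078,.0765,.0755,.0745,.0735,.0725,.0715):
    manip.servo_line([x,y,z],vel=.03); F=manip.current_force(); st()
    if F[2]>8 or abs(F).max()>20: break
E
```

```text
t9.00 p [0.5293 0.1679 0.0876] F [-0.8 -1.3 -2.8] M [-0.39  0.14 -0.01] gap 0.0394 q7 1.55
t9.35 p [0.5293 0.1679 0.0816] F [-0.4 -1.9 -3.1] M [-0.37  0.11  0.03] gap 0.0397 q7 1.54
t9.63 p [0.5294 0.1679 0.0777] F [-0.6 -1.9 -3.5] M [-0.41  0.12 -0.04] gap 0.0396 q7 1.54
t9.88 p [0.5296 0.1681 0.0766] F [-1.1 -2.5 -1.9] M [-0.39  0.1  -0.06] gap 0.0395 q7 1.53
t10.13 p [0.53   0.1685 0.0761] F [-0.6 -2.4  4. ] M [-0.35  0.24  0.03] gap 0.0397 q7 1.53
t10.38 p [0.53   0.1689 0.0755] F [-2.  -1.   8.3] M [-0.35  0.46  0.05] gap 0.0395 q7 1.53
```

```bash
python3 - <<'E'
from h import *
x,y=.5295,.168
manip.servo_line([x,y,.0765],vel=.03); st()
effector.open_jaws(); st()
manip.servo_line([x,y,.18],vel=.25)
manip.move_pose([.6155,-.166,.15],Q(np.radians(90)))
st()
a=save('top','pics/a1.png',(165,180,205,220),10); b=save('scene','pics/b1.png',(320,195,360,235),10)
cv2.imwrite('pics/c1.png',np.hstack([cv2.imread('pics/a1.png'),cv2.imread('pics/b1.png')]))
E
```

```text
t10.63 p [0.5294 0.1684 0.0763] F [ 0.2 -0.3 -2.1] M [ 0.13  0.03 -0.04] gap 0.0396 q7 1.53
t11.61 p [0.5295 0.168  0.0765] F [ 0.3 -0.1 -0. ] M [ 0.1   0.07 -0.02] gap 0.0917 q7 1.53
t13.51 p [ 0.6152 -0.1642  0.1491] F [-0.2 -0.7  0.4] M [-0.04  0.03  0.01] gap 0.0918 q7 0.15
```

View pics/c1.png

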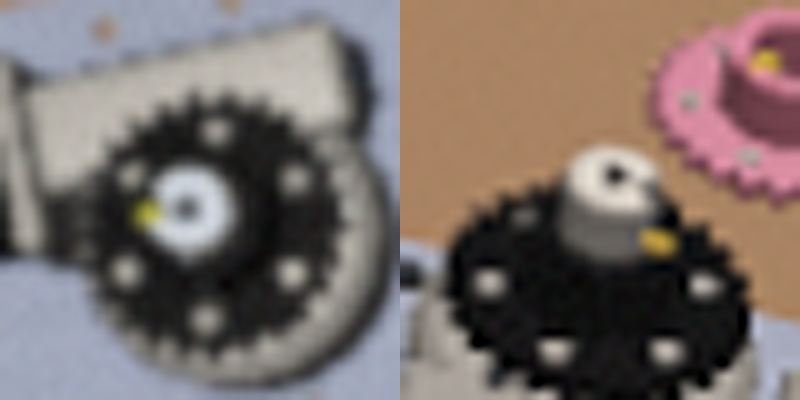

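The key now sits in the keyway and the shaft stands out of the hub. I'll check the height by triangulation and pick up the ring.

```bash
python3 - <<'E'
from h import *
print('key',tri([179.3,200.8],[345.3,218.7])); H=tri([183.2,200.3],[341,211.8]); print('hole',H)
x,y=.6155,-.1662
manip.servo_line([x,y,.004],vel=.12); st()
effector.close(f_grip=15); st()
manip.servo_line([x,y,.16],vel=.2); st()
manip.move_pose([.5295,.168,.16],Q(np.radians(90))); st()
a=save('top','pics/t2.png'); b=save('scene','pics/s2.png',(290,130,390,230),6)
E
```

```text
key (array([0.53091002, 0.18180446, 0.09170918]), np.float64(0.0016641387067137714))
hole (array([0.53012242, 0.16735907, 0.10826771]), np.float64(0.0012644161413891794))
t14.97 p [ 0.6163 -0.1664  0.005 ] F [0.7 0.2 0.3] M [-0.04  0.08  0.02] gap 0.0915 q7 0.12
t15.74 p [ 0.6155 -0.1662  0.004 ] F [-0.3  1.3  0.4] M [-0.03  0.12 -0.04] gap 0.0479 q7 0.12
t16.68 p [ 0.6144 -0.166   0.1587] F [-0.1 -0.6 -1.5] M [-0.12  0.07 -0.01] gap 0.0473 q7 0.15
t17.98 p [0.5303 0.1662 0.1598] F [-0.2  0.1 -1. ] M [-0.15  0.04 -0.02] gap 0.0477 q7 -0.46
```

View pics/s2.png

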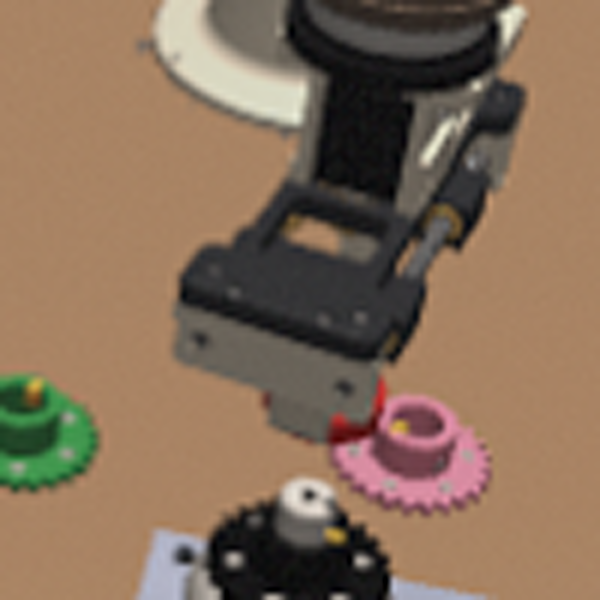

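The ring is held (gap 47.7 mm) above the shaft. The key top is 16.6 mm below the shaft end against 16 mm expected, so the sprocket is home. Now I lower the ring with force checks.

```bash
python3 - <<'E'
from h import *
x,y=.5295,.168
manip.servo_line([x,y,.116],vel=.1); manip.sleep(.2); st()
for z in (.111,.1095,.108,.106,.102,.098,.096,.095,.094,.093):
    manip.servo_line([x,y,z],vel=.03); F=manip.current_force(); st()
    if F[2]>3 or abs(F[:2]).max()>8: break
E
```

```text
t18.87 p [0.5301 0.1682 0.1168] F [-0.7 -0.6 -0.7] M [-0.08  0.07  0.02] gap 0.0476 q7 -0.48
t19.18 p [0.5293 0.1679 0.1108] F [-0.5  0.5 -1.1] M [-0.07  0.02 -0.02] gap 0.0474 q7 -0.48
t19.43 p [0.5294 0.168  0.1094] F [-0.6  0.   0.1] M [-0.14  0.06 -0.01] gap 0.0474 q7 -0.48
t19.68 p [0.5294 0.168  0.1079] F [ 0.2  0.9 -1.3] M [-0.04  0.03  0.07] gap 0.0472 q7 -0.48
t19.93 p [0.5294 0.1679 0.1058] F [ 0.4 -0.3  1.1] M [-0.04  0.03  0.01] gap 0.0474 q7 -0.48
t20.22 p [0.5292 0.1679 0.1017] F [-0.3  0.3  0.1] M [-0.1   0.03 -0.02] gap 0.0475 q7 -0.48
t20.50 p [0.5293 0.1679 0.0977] F [-0.8  0.2 -0.3] M [-0.11  0.05  0.01] gap 0.0473 q7 -0.49
t20.75 p [0.5294 0.168  0.0959] F [0.6 0.6 0.2] M [-0.07  0.01 -0.06] gap 0.0477 q7 -0.49
t21.00 p [0.5295 0.168  0.095 ] F [-0.   0.1 -0.2] M [-0.07  0.    0.02] gap 0.0474 q7 -0.49
t21.25 p [0.5295 0.168  0.094 ] F [ 0.9 -1.  -1. ] M [-0.1  -0.01 -0.02] gap 0.0475 q7 -0.49
t21.50 p [0.5296 0.168  0.0939] F [-3.3 -0.9  7.6] M [-0.27  0.65 -0.02] gap 0.0472 q7 -0.49
```

The ring touches down at TCP 0.0939, so the hub's top is at 0.090 and the sprocket is fully home. Releasing.

```bash
python3 - <<'E'
from h import *
x,y=.5295,.168
manip.servo_line([x,y,.0942],vel=.03)
effector.open_jaws(); st()
manip.servo_line([x,y,.2],vel=.25)
manip.move_pose([.5,-.1,.25],Q(np.radians(90))); manip.sleep(.3); st()
a=save('top','pics/a3.png',(165,180,205,220),10); b=save('scene','pics/b3.png',(320,195,360,235),10)
cv2.imwrite('pics/c3.png',np.hstack([cv2.imread('pics/a3.png'),cv2.imread('pics/b3.png')]))
E
```

```text
t22.62 p [0.5295 0.168  0.0942] F [0.1 0.2 0.6] M [-0.08  0.07 -0.03] gap 0.0921 q7 -0.49
t24.57 p [ 0.5002 -0.0989  0.2498] F [0.8 0.4 0.2] M [-0.06  0.05 -0.03] gap 0.0918 q7 0.11
```

View pics/c3.png

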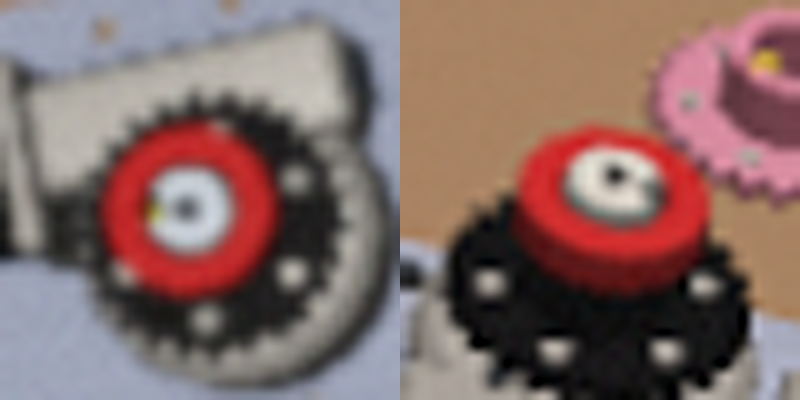

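The red ring lies flat on the hub, centred on the shaft (about (187,208) in the top crop), and the shaft end shows above it.

```bash
python3 -c "
from h import *
print(manip.hand_in())"
```

```text
the job is handed in; nothing more can be done
None
```

The sprocket is keyed and seated on the shaft's collar, the red spacer lies flat on its hub, and the job was handed in after about 25 s with the robot clear of everything.

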